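# Book the peg basket out of the storeroom

### The job

Book out the rectangular peg basket: lift it up off its hooks, keeping it upright, set it down gently crosswise on the near end of the scanning lane (its long sides facing along the lane) and let go of it there, then push it without ramming along the lane floor under the arch until its long side is fully home against the stop. Then squeeze the scanner's trigger fully, hold it for a moment and let it spring back. Leave the round tub hanging and disturb nothing else on the table.

Things in the scene. Friction and masses are not known exactly. Their poses are not given: they have to be found in the camera images.
- basket: White rectangular open basket of clothes pegs: 100 (its x) x 170 (its y) x 60 mm high, about 0.3 kg. Origin: centre of its underside, z up. Rigid bail over its middle: two thin uprights at y = +-47 mm carry a round bar along y. Starts hung on one pair of rack hooks, its y parallel to the rack's y, underside 70 mm above the table. Same turned half round.
- basket_bar (a point): Middle of the basket's wooden bar, on its axis, 165 mm above the basket's underside. The bar runs along the basket's y, 12 mm thick, 94 mm long.
- rack: Fixed wooden rack. Origin: on the table under the line of the hung bars. Two posts at y = +-205 mm and a cross rail along y on the far side (face 72 mm beyond the bars, top 270 mm high). From the rail two pairs of steel hooks point to the robot (-x), at y = +100 and -100 mm; the basket hangs on one pair, the tub on the other.
- hook_pair_a (a point): Middle of a bar hung on the pair at rack y = +100 mm: x = 0, z = 235 mm. The 8 mm hooks of a pair are 60 mm apart (52 mm free), so a hung bar can be gripped from above midway between them. The hook tips turn up on the robot's side, 20 mm before the bar axis, to z = 249 mm: the bar must rise 20 mm or more (30 is comfortable) to come off towards -x.
- hook_pair_b (a point): The same point for the pair at rack y = -100 mm.
- tub: White round open tub, 96 mm across, 90 mm high, with a bail and bar like the basket's (bar axis 165 mm above its underside). Origin: centre of its underside. Hangs on the rack's other pair of hooks and is to stay there.
- station: Fixed scanning station. Origin: on the table, mid-width of its lane. The lane floor, 6 mm above the table, runs along its x from the open near end at x = -150 mm to an upright aluminium stop, 200 mm wide between rails 22 mm high. A pistol scanner lies on its side at the lane's -y side: head 60 mm wide about x = 72 mm, top 114 mm high, nose towards the lane.
- near_end (a point): Where to set the basket down: its origin about here, its y along the station's y. Station x = -40 mm, y = 0, on the lane floor; x must be below 0 for the near end.
- stop_face (a point): Foot of the middle of the stop's face, station x = 120 mm, on the lane floor. The stop is 50 mm high. Basket home: long side against it, so basket origin 50 mm before it (station x = 70 mm, y = 0), its y along the station's y.
- arch (a point): Middle of the underside of the light arch's beam, station x = 85 mm, 200 mm above the table; the beam spans the lane along y, 22 mm wide, top 216 mm high, on posts at y = +-107 mm. The standing basket (top of bar 177 mm) passes under it but cannot be set down there from above.
- squeeze_point (a point): Fixed point, station x = -2, y = -173, z = 85 mm: midway between the trigger's outer face and the grip's back. Fingers closing along the station's y squeeze trigger and grip together from above (58 mm wide at rest, about 45 mm squeezed; open space either side). The grip is 32 mm wide (y = -202 to -170 mm), 34 mm high, and runs from the head to x = -65 mm.
- trigger (a joint): Scanner trigger, rad: 0 released, 0.35 fully squeezed. A sprung blade 52 mm long, 10 mm thick, 22 mm high on the lane side (+y) of the grip, hinged on an upright pin at station x = 36, y = -149 mm; moves towards the grip (-y), takes about 9 N, springs back by itself.
- trigger_face (a point): Point on the trigger's outer (+y) face, 38 mm from its hinge; moves with it.
- tin: Bystander: round flat metal tin, 72 mm across, 30 mm high. Origin: centre of its underside. Not to be disturbed.
- soap: Bystander: small paper-wrapped box 60 x 90 x 40 mm high. Origin: centre of its underside. Not to be disturbed.
- can: Bystander: metal can, 60 mm across, 150 mm high. Origin: centre of its underside. Not to be disturbed.
- jar: Bystander: white jar, 64 mm across, 90 mm high. Origin: centre of its underside. Not to be disturbed.
- cleaner: Bystander: white bottle, 70 mm across, 220 mm high. Origin: centre of its underside. Not to be disturbed.
- mug: Bystander: white mug, 76 mm across, 85 mm high, handle at its +y. Origin: centre of its underside. Not to be disturbed.

How it is judged:
On the way, in this order (a step that is already met when the one before it is completed fails the run):
1. the basket is lifted up and off its hooks: carried, clear of the rack towards the robot (x of basket_bar in the frame of rack below -0.04 m and height (world z) of basket above 0.04 m and contact force between basket and rack below 0.05 N), for 0.1 s.
2. the basket stands on the floor of the lane's near end, crosswise, let go and still (z of basket in the frame of station between 0.002 and 0.012 m and y of basket in the frame of station between -0.02 and 0.02 m and angle between basket's own z axis and vertical below 0.08 rad and x of basket in the frame of station between -0.12 and 0.01 m and angle between the y axis of basket and the y axis of station, either way round below 0.15 rad and contact force between basket and the fingers below 0.05 N and linear speed of basket below 0.03 m/s), for 0.2 s.
3. the basket has been slid under the arch, fully home against the stop (z of basket in the frame of station between 0.002 and 0.012 m and y of basket in the frame of station between -0.02 and 0.02 m and angle between basket's own z axis and vertical below 0.08 rad and x of basket in the frame of station above 0.063 m and angle between the y axis of basket and the y axis of station, either way round below 0.1 rad), for 0.2 s.
4. the trigger is fully squeezed while the basket is home (all of step 3 and value of joint trigger above 0.28 rad), for 0.2 s.
At the end, for the whole second after the job is handed in: The basket stands flat on the lane floor (tilt under 0.08 rad), crosswise within 0.1 rad and within 20 mm of the lane's middle, its long side within 7 mm of the stop, at rest; the trigger is released (below 0.05 rad); the tub still hangs on its hooks within 30 mm of where it was (all of step 3 and value of joint trigger below 0.05 rad and linear speed of basket below 0.02 m/s and distance of tub from where it was at the start of the episode below 0.03 m); the robot touches nothing.
It fails at once if the basket tips so far that pegs would spill (angle between basket's own z axis and vertical above 0.6 rad).
It fails at once if the basket is dropped: it falls faster than 0.5 m/s with no finger holding it (linear speed of basket above 0.5 m/s and contact force between basket and the fingers below 0.05 N).
It fails at once if the basket is rammed into the station (contact force between basket and station above 80 N).
It fails at once if the tub is knocked off or shifted on its hooks (distance of tub from where it was at the start of the episode above 0.05 m).
It fails at once if a bystander is shifted by more than 30 mm or knocked over (distance of any of tin, soap, can, jar, cleaner, mug from where it was at the start of the episode above 0.03 m or angle between any of tin, soap, can, jar, cleaner, mug's own z axis and vertical above 0.3 rad).
It also fails if it takes over 64 s, if anything falls off the work surface, if the arm or the gripper's body presses on something with over 40 N, if the wrist force passes 120 N, or if a joint passes its speed limit or range.

### The arm

A 7-joint arm with a two-finger parallel gripper is mounted at the origin on the work surface. World frame = base frame: x ahead of the robot, y to its left, z up, the work surface at z = 0. Lengths are in m, angles in rad, forces in N, time in s.
With the tool pointing down it reaches from about 0.425 to 0.825 m from the base axis. Payload 3.6 kg.
Tool frame: the origin (TCP) lies at the very end of the fingers, on their centre line; the grasp point (between the pads) lies 19 mm behind it; z points along the fingers, y is the line along which they close (so a half turn about z gives the same grasp; the last joint's range is limited). The gripper opens to 93 mm and grips with 3 to 60 N. Pads are 15 mm wide; open, the fingers measure 128 mm over their backs; the gripper's body (75 mm by 188 mm) begins 65 mm behind the grasp point.
Start: joints at [1.163, 0.615, -0.013, 1.423, 0.008, 1.103, -0.04], TCP at [0.242, -0.603, 0.219] pointing down, gripper open.
Joint ranges: [-3.12, 3.12], [-0.3, 2.06], [-1.34, 1.32], [0.26, 2.42], [-1.36, 4.5], [0.01, 1.98], [-2.84, 2.84]. Speed limits (rad/s): [2.79, 2.79, 3.14, 3.14, 3.14, 3.14, 3.14].

### API

Orientations are given as a rotation vector (axis times angle).
In Python, from bench import manip gives the robot as it stands. The module is installed in compiled form; this text tells all that it offers.
- The arm moves only by the tool apply_moves, never from a script. Its argument "plan" is a list of rows, each a list of 7 numbers: the turn, a rotation vector about the world's x, y, z in rad, then the shift along the world's x, y, z in m, then the finger opening in m, from 0 to 0.093. A call has 1 to 10 rows; each row shifts and turns the commanded pose from where the row before left it; what a row does not reach is not made up. A row lasts 1/8 s, in which the tool goes at most 62.5 mm and 10.7 degrees, less where a joint would pass 70% of its speed; a pose out of reach is approached as far as the arm can. A call is refused whole if a number of a shift passes 0.0625 or a number of a turn 0.188, either way. A call with a gripper value outside its range is refused whole. The fingers move at their own pace and stop on an object; "newtons" is the grip in N (left out, the last holds). Time passes only in rows, so rows that do not move let the fingers close. It gives the time, the measured TCP pose, the force, the opening and the grip force at its end, in the units of the state.
- manip.sense(): the state, without advancing time (a new reading comes with each control period).
- manip.capture(name): name is "scene" or "top"; returns a dict with "pixels" (400x640x3 uint8, blue, green, red), "depth" (400x640 float32, m along the optical axis (not along the pixel's ray), 0 where there is no reading), "fx", "fy", "cx", "cy" (pixels), "view" (4x4, takes a point from world to camera coordinates). Camera axes: x right, y down, z forward; pixel columns grow to the right and rows downward; lengths in m; the calibration is good to about 2 mm. A picture is of the moment at which its call begins.
- manip.sign_off(): hands the job in; it is judged then, once.
Trained networks look in the newest picture that a camera, given by its name, has taken for a name from the list of things; names that differ only in an ending like _2 or _b are one class to them, and where a whole thing is asked for, a point or a joint stands for the part that bears it (a point fixed in the world has none). Each returns a list of dicts, best first, with "confidence" (0 to 1); they miss things now and then, are a little off and sometimes report something else, mostly with a low value. They report only what shows in the picture. A call takes as long as a camera call.
- manip.outline_of(target, camera): "pixels" (400x640 bool, what is visible of it) and "pixel" ([column, row] in pixels, amid what is visible of it).
The state is a dict: "clock": time; "q": joint angles; "joint_velocities": joint speeds; "effort": joint torques, N m; "eef_pos": TCP position; "tool_rot": TCP orientation; "ft_force": force on the tool from outside, world axes, zero at the start; "wrist_torque": the same for the moment, N m; "grip_width": finger opening in m; "gripper_force": force on a finger pad.
Only numpy, scipy, OpenCV 4.12 (cv2) and the standard library are available. Lean on these libraries where they do the work, as an engineer would, in place of code of your own. Each camera call takes 0.05 s, during which the arm holds its last target. There are 200 camera calls.

## Working session

There is one attempt and no reset: what is moved stays moved. The work goes in short steps, Python scripts to look and compute and a tool call to move; the robot and the scene stay as the last step left them, time stands still between calls to the robot, and variables do not carry over. Pictures are saved under pics/ and viewed, at most 10 in all, crops included, and the job is handed in when it is done.

Besides the shell and the picture viewer there is one more tool, called after "Call:" by a JSON object that holds its "fn" and its "kwargs", one argument or row to a line. apply_moves: Moves the arm, as the interface text tells. Its arguments: {"type":"object","properties":{"plan":{"type":"array"},"newtons":{"type":"number"}},"required":["plan"]}

```bash
mkdir -p pics
cat > h.py <<'E'
import numpy as np, cv2
from bench import manip
def cloud(c):
    d=c["depth"]; v,u=np.mgrid[:400,:640]
    p=np.stack([(u-c["cx"])/c["fx"]*d,(v-c["cy"])/c["fy"]*d,d,np.ones_like(d)],-1)
    w=p@np.linalg.inv(c["view"]).T
    w=w[...,:3]; w[d<=0]=np.nan
    return w
E
python3 - <<'E'
from h import *
for n in("scene","top"):
    c=manip.capture(n); cv2.imwrite(f"pics/{n}0.png",c["pixels"]); w=cloud(c)
    np.savez(f"{n}0.npz",w=w,px=c["pixels"],view=c["view"],k=[c[x] for x in("fx","fy","cx","cy")])
    print(n,np.linalg.inv(c["view"])[:3,3].round(3))
    for t in("basket","basket_bar","rack","tub","station","trigger","tin","soap","can","jar","cleaner","mug"):
        for o in manip.outline_of(t,n)[:2]:
            m=o["pixels"]; p=w[m]; p=p[~np.isnan(p[:,0])]
            if len(p): print(t,round(o["confidence"],2),np.round(o["pixel"]),m.sum(),np.percentile(p,5,axis=0).round(3),np.percentile(p,50,axis=0).round(3),np.percentile(p,95,axis=0).round(3))
print(manip.sense())
E
```

```text
scene [ 1.595 -0.2    1.185]
basket 0.7 [420. 206.] 1906 [0.516 0.229 0.073] [0.569 0.314 0.099] [0.617 0.396 0.236]
basket_bar 0.92 [420. 206.] 1822 [0.516 0.23  0.075] [0.57  0.316 0.1  ] [0.617 0.395 0.236]
rack 0.96 [405. 192.] 3609 [ 0.536 -0.006  0.002] [0.643 0.229 0.237] [0.688 0.423 0.272]
rack 0.3 [254. 258.] 6883 [ 0.481 -0.383  0.003] [ 0.674 -0.229  0.016] [ 0.733 -0.092  0.215]
tub 0.91 [359. 208.] 894 [0.512 0.071 0.076] [0.574 0.112 0.122] [0.598 0.156 0.241]
tub 0.55 [421. 203.] 1968 [0.514 0.229 0.07 ] [0.568 0.316 0.099] [0.617 0.397 0.237]
station 0.96 [254. 258.] 7097 [ 0.475 -0.383  0.002] [ 0.673 -0.229  0.013] [ 0.732 -0.09   0.215]
trigger 0.38 [212. 246.] 44 [ 0.528 -0.362  0.   ] [ 0.616 -0.343  0.095] [ 0.636 -0.338  0.098]
soap 0.54 [385. 201.] 76 [0.434 0.236 0.006] [0.462 0.243 0.028] [0.468 0.252 0.044]
soap 0.34 [253. 261.] 7100 [ 0.475 -0.385  0.002] [ 0.673 -0.229  0.013] [ 0.733 -0.091  0.215]
can 0.96 [363. 274.] 827 [0.787 0.05  0.022] [0.821 0.071 0.112] [0.829 0.095 0.153]
can 0.58 [385. 201.] 89 [0.426 0.235 0.001] [0.461 0.242 0.025] [0.468 0
[... 1888 characters left out ...]
637,  0.61486903, -0.01262397,  1.42343649,  0.00807915,
        1.10340789, -0.04039409]), 'joint_velocities': array([-8.87899805e-04,  8.97004990e-04,  5.97012730e-04, -5.50708277e-04,
        6.67526125e-05, -2.60987533e-04,  1.28640844e-03]), 'effort': array([ 2.93656130e-04, -4.58820391e+01,  2.08844603e-01, -1.66027951e+01,
       -6.12004031e-02,  1.33065769e-02,  3.75143748e-05]), 'eef_pos': array([ 0.24159627, -0.6033801 ,  0.21864814]), 'tool_rot': array([-3.08472286e+00, -5.94610770e-01, -8.14069513e-05]), 'ft_force': array([0.81367804, 0.21010259, 0.33630349]), 'wrist_torque': array([-0.03230012, -0.01974356,  0.03037949]), 'gripper_force': 0.0, 'grip_width': 0.09287673765113276}
```

Run:
```python
from h import *
f=np.load("scene0.npz"); w=f["w"]; g=np.load("top0.npz")["w"]
print("view",f["view"].round(3).tolist())
def rep(n,m,w):
    p=w[m]
    if len(p)<3: return print(n,len(p))
    r=cv2.minAreaRect((p[:,:2]*1000).astype(np.float32))
    d=np.linalg.svd(p[:,:2]-p[:,:2].mean(0),full_matrices=False)[2][0]
    print(n,len(p),"mean",p.mean(0).round(4),"rect",np.round(r[0],1),np.round(r[1],1),round(r[2],1),"dir",round(np.degrees(np.arctan2(d[1],d[0])),1))
def box(w,x0,x1,y0,y1,z0,z1):
    return (w[...,0]>x0)&(w[...,0]<x1)&(w[...,1]>y0)&(w[...,1]<y1)&(w[...,2]>z0)&(w[...,2]<z1)
for nm,W in(("scene",w),("top",g)):
    rep(nm+" bask bar",box(W,.52,.61,.23,.40,.225,.25),W)
    rep(nm+" bask rim",box(W,.45,.63,.19,.45,.122,.14),W)
    rep(nm+" tub bar",box(W,.52,.61,.03,.19,.225,.25),W)
    rep(nm+" rail top",box(W,.58,.75,-.05,.5,.262,.282),W)
    rep(nm+" arch",box(W,.5,.85,-.45,-.02,.208,.225),W)
    rep(nm+" stop",box(W,.62,.85,-.33,-.1,.045,.058),W)
    rep(nm+" rails",box(W,.4,.8,-.45,-.02,.017,.026),W)
    rep(nm+" floor",box(W,.4,.8,-.33,-.12,.003,.010),W)
    rep(nm+" head",box(W,.5,.75,-.48,-.30,.105,.122),W)
    rep(nm+" grip/trig",box(W,.4,.65,-.48,-.32,.06,.105),W)
a=cv2.imread("pics/scene0.png"); b=cv2.imread("pics/top0.png")
cv2.imwrite("pics/s0c.png",cv2.resize(a[130:330,110:490],None,fx=2.1,fy=2.1,interpolation=cv2.INTER_CUBIC))
cv2.imwrite("pics/t0c.png",cv2.resize(b[110:290,160:480],None,fx=2.5,fy=2.5,interpolation=cv2.INTER_CUBIC))
```

```text
view [[0.187, 0.982, -0.012, -0.088], [0.68, -0.138, -0.72, -0.26], [-0.709, 0.127, -0.694, 1.978], [0.0, 0.0, 0.0, 1.0]]
scene bask bar 204 mean [0.5671 0.3132 0.2379] rect [575.3 312.2] [99.7 62.9] 87.8 dir -93.0
scene bask rim 259 mean [0.5981 0.3131 0.1283] rect [576.3 314.1] [172.2  83.9] 86.1 dir -92.5
scene tub bar 205 mean [0.5545 0.1132 0.2384] rect [560.9 113.9] [97.2 62.5] 88.8 dir -93.3
scene rail top 947 mean [0.6411 0.2066 0.2694] rect [638.6 209.5] [433.5  24.4] 86.8 dir -93.3
scene arch 635 mean [ 0.6903 -0.1916  0.2153] rect [ 687.8 -190.6] [ 28.1 225.6] 2.4 dir -87.4
scene stop 260 mean [ 0.7276 -0.2013  0.0495] rect [ 725.  -205.3] [204.8  49. ] 81.1 dir -90.1
scene rails 412 mean [ 0.634  -0.2214  0.0218] rect [ 569.4 -261. ] [345.2 349.1] 3.8 dir -127.5
scene floor 2559 mean [ 0.5987 -0.2127  0.0063] rect [ 600.  -224.9] [209.8 399.1] 89.9 dir -5.1
scene head 618 mean [ 0.6801 -0.3581  0.1111] rect [ 638.9 -385.5] [215.  108.5] 36.2 dir -120.9
scene grip/trig 555 mean [ 0.5376 -0.3995  0.0907] rect [ 525.  -408.9] [249.5 142.1] 0.1 dir 10.3
top bask bar 161 mean 
[... 216 characters left out ...]
3 111.1] [98.7 81.6] 89.8 dir -93.7
top rail top 682 mean [0.6363 0.2081 0.2706] rect [636.8 207.4] [431.4  20.1] 86.8 dir 86.7
top arch 387 mean [ 0.6852 -0.1921  0.2168] rect [ 686.2 -193.1] [ 24.1 223.9] 2.2 dir -87.3
top stop 35 mean [ 0.8046 -0.1877  0.0504] rect [ 782.1 -224.6] [251.7  73. ] 53.6 dir -131.5
top rails 219 mean [ 0.5763 -0.2172  0.0214] rect [ 566.6 -237.8] [317.1 309.2] 88.0 dir -87.2
top floor 2218 mean [ 0.5797 -0.2168  0.0063] rect [ 601.1 -224.4] [397.2 209.3] 0.2 dir -179.1
top head 409 mean [ 0.6641 -0.3641  0.1117] rect [ 621.6 -391. ] [205.9 108.8] 31.9 dir -139.7
top grip/trig 363 mean [ 0.5597 -0.3903  0.0935] rect [ 535.5 -423. ] [271.9 134.3] 15.4 dir -165.7
```

View pics/s0c.png

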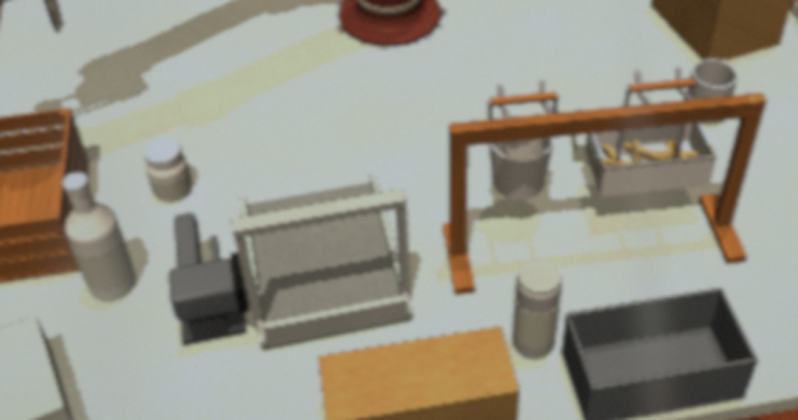

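View pics/t0c.png

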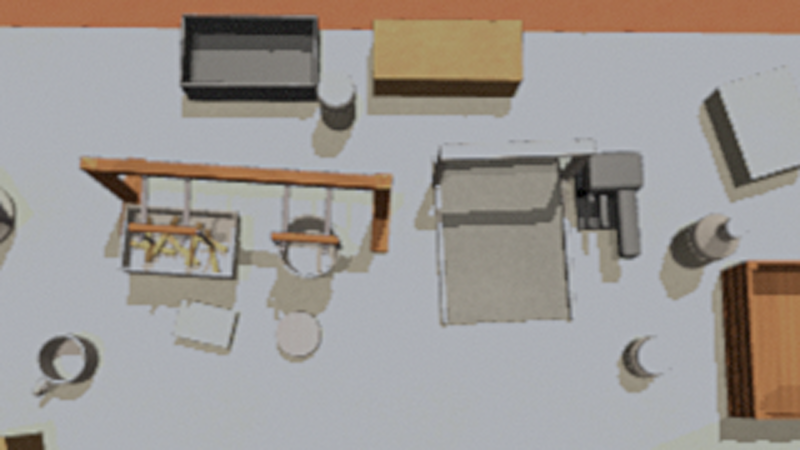

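The scene view shows the basket hanging on the pair at rack +y (crop around 650,150). The tub is beside it at (520,150), and the lane and arch are at (320,260) with the scanner at (205,290). The top view agrees: bar at (165,229), lane at (505,250), scanner grip at (628,225), and the cleaner close to the scanner at (700,240). I'll take one refinement fit before moving.

Run:
```python
from h import *
W={n:np.load(n+"0.npz")["w"] for n in("scene","top")}
a=np.radians(2.65)
def loc(w,o,a):
    R=np.array([[np.cos(a),-np.sin(a)],[np.sin(a),np.cos(a)]]); p=w.copy(); p[...,:2]=(w[...,:2]-o)@R; return p
o=np.array([.602,-.196])
for n,w in W.items():
    s=loc(w,o,a); x,y,z=s[...,0],s[...,1],s[...,2]
    q=lambda m,k:np.percentile(s[m][:,k],[1,5,50,95,99]).round(4) if m.sum()>4 else None
    print(n,"floor y",q((z>.003)&(z<.009)&(x>-.12)&(x<.0)&(abs(y)<.12),1))
    print(" floor x",q((z>.004)&(z<.009)&(abs(y)<.08)&(x<.13)&(x>-.2),0))
    print(" +rail y",q((z>.018)&(z<.026)&(x>-.14)&(x<.05)&(y>.08)&(y<.13),1)," -rail",q((z>.018)&(z<.026)&(x>-.14)&(x<.05)&(y<-.08)&(y>-.13),1))
    print(" stop top x",q((z>.046)&(z<.06)&(abs(y)<.09)&(x>.09)&(x<.17),0))
    print(" head x",q((z>.108)&(z<.12)&(y<-.13)&(y>-.26),0)," y",q((z>.108)&(z<.12)&(y<-.1)&(y>-.26)&(x>.0),1))
    m=(z>.09)&(z<.107)&(x>-.08)&(x<.02)&(y<-.13)&(y>-.24)
    print(" grip x",q(m,0)," y",q(m&(x<-.02),1),"z",q(m&(x<-.02),2))
    for lo,hi in((.04,.08),(.08,.12),(.12,.15),(.15,.18),(.18,.225)):
        m=(z>lo)&(z<hi)&(y<-.25)&(y>-.36)&(abs(x)<.09)
        if m.sum()>5: print("  cleaner",lo,m.sum(),s[m].min(0).round(3),s[m].max(0).round(3))
    r=loc(w,np.array([.562,.311]),np.radians(-3.3))
    X,Y,Z=r[...,0],r[...,1],r[...,2]
    m=(Z>.225)&(abs(X)<.03)&((abs(Y)<.022)|((abs(Y)>.037)&(abs(Y)<.05)))
    print(" bar x",np.percentile(r[m][:,0],[5,50,95]).round(4),"y ext",r[(Z>.225)&(abs(X)<.012)&(abs(Y)<.06)][:,1].min().round(4),r[(Z>.225)&(abs(X)<.012)&(abs(Y)<.06)][:,1].max().round(4),"z",np.percentile(r[m][:,2],95).round(4))
```

```text
scene floor y [-0.0975 -0.0902 -0.0013  0.0929  0.1129]
 floor x [-0.1858 -0.1444 -0.002   0.0813  0.1286]
 +rail y [0.1011 0.1012 0.1049 0.1088 0.1092]  -rail [-0.1064 -0.1056 -0.1015 -0.0992 -0.0987]
 stop top x [0.1179 0.1201 0.1272 0.1324 0.1342]
 head x [-1.1431 -1.1373  0.0721  0.0993  0.1033]  y [-0.2092 -0.2044 -0.1584 -0.1155 -0.1058]
 grip x [-0.0598 -0.0535 -0.0135  0.0165  0.0197]  y [-0.2001 -0.1987 -0.1832 -0.1699 -0.1688] z [0.0926 0.0955 0.1011 0.1054 0.1059]
  cleaner 0.04 234 [-0.085 -0.359  0.04 ] [-0.004 -0.272  0.08 ]
  cleaner 0.08 264 [-0.089 -0.36   0.08 ] [-0.003 -0.272  0.12 ]
  cleaner 0.12 264 [-0.088 -0.359  0.12 ] [-0.    -0.272  0.15 ]
  cleaner 0.15 169 [-0.053 -0.332  0.15 ] [-0.012 -0.282  0.18 ]
  cleaner 0.18 181 [-0.058 -0.324  0.18 ] [-0.023 -0.292  0.224]
 bar x [-0.0032  0.0036  0.008 ] y ext -0.048 0.0517 z 0.2433
top floor y [-0.1163 -0.0979 -0.0014  0.0912  0.1154]
 floor x [-0.1951 -0.175  -0.0368  0.1055  0.1169]
 +rail y [0.0978 0.0984 0.1016 0.1053 0.1055]  -rail [-0.13   -0.111  -0.1059 -0.1018 -0.1014]
 stop top x None
 head x [-0.0304  0.0057  0.0672  0.0951  0.0972]  y [-0.2119 -0.207  -0.1652 -0.1182 -0.1037]
 grip x [-0.0646 -0.0615 -0.0178  0.017   0.0194]  y [-0.2019 -0.2008 -0.1867 -0.1731 -0.1717] z [0.0922 0.0947 0.1005 0.1062 0.1067]
  cleaner 0.04 69 [-0.09  -0.36   0.041] [-0.014 -0.275  0.08 ]
  cleaner 0.08 71 [-0.09  -0.36   0.081] [-0.012 -0.275  0.12 ]
  cleaner 0.12 128 [-0.086 -0.358  0.121] [-0.009 -0.276  0.15 ]
  cleaner 0.15 99 [-0.073 -0.335  0.15 ] [-0.02  -0.285  0.179]
  cleaner 0.18 85 [-0.059 -0.326  0.18 ] [-0.028 -0.295  0.225]
 bar x [-0.0055 -0.0008  0.004 ] y ext -0.0504 0.0495 z 0.2457
```

Call:
{"fn": "apply_moves", "kwargs": {
  "plan": [
    [0,0,0,0.01,0.02,0.03,0.06],
    [0,0,0,0.03,0.03,0.04,0.06],
    [0,0,0.1,0.04,0.04,0.03,0.06],
    [0,0,0.14,0.05,0.05,0.01,0.06],
    [0,0,0.14,0.05,0.05,0.01,0.06],
    [0,0,0.14,0.05,0.05,0.0,0.06],
    [0,0,0.14,0.04,0.06,0.0,0.06],
    [0,0,0.14,0.03,0.06,0.0,0.06],
    [0,0,0.14,0,0.06,0,0.06],
    [0,0,0.14,0,0.06,0,0.06]
  ]
}}

```text
clock: 2.55
eef_pos: [0.5151, -0.1526, 0.3354]
tool_rot: [2.335, 2.102, 0.0]
ft_force: [1.4, 0.2, -0.8]
grip_width: 0.0595
gripper_force: 0.0
```

Call:
{"fn": "apply_moves", "kwargs": {
  "plan": [
    [0,0,0.02,0,0.06,0,0.06],
    [0,0,0.027,0,0.06,0,0.06],
    [0,0,0,0,0.06,0,0.06],
    [0,0,0,0,0.06,0,0.06],
    [0,0,0,0.01,0.06,0,0.06],
    [0,0,0,0.01,0.06,0,0.06],
    [0,0,0,0,0.04,0,0.06],
    [0,0,0,0,0.02,0,0.06],
    [0,0,0,0,0,0,0.06],
    [0,0,0,0,0,0,0.06]
  ]
}}

```text
clock: 3.8
eef_pos: [0.5358, 0.2626, 0.3355]
tool_rot: [2.293, 2.145, -0.002]
ft_force: [0.3, -0.6, 0.1]
grip_width: 0.0599
gripper_force: 0.0
```

```bash
cat >> h.py <<'E'
def tcp():
    from scipy.spatial.transform import Rotation as R
    s=manip.sense(); M=R.from_rotvec(s["tool_rot"]).as_matrix()
    print("t",round(s["clock"],2),"tcp",s["eef_pos"].round(4),"yaw(y)",np.degrees(np.arctan2(M[1,1],M[0,1])).round(2),"z",M[:,2].round(3),"F",s["ft_force"].round(1),"w",round(s["grip_width"],4),"g",s["gripper_force"])
    p=s["eef_pos"][:2]-[.602,-.196]; a=np.radians(2.65); print("station",(p@np.array([[np.cos(a),-np.sin(a)],[np.sin(a),np.cos(a)]])).round(4))
E
python3 -c "from h import *;tcp()"
```

```text
t 3.8 tcp [0.5358 0.2626 0.3355] yaw(y) -3.81 z [ 0.001 -0.002 -1.   ] F [ 0.3 -0.6  0.1] w 0.0599 g 0.0
station [-0.0449  0.4612]
```

Call:
{"fn": "apply_moves", "kwargs": {
  "plan": [
    [0,0,0.009,0.014,0.024,0,0.06],
    [0,0,0,0.013,0.024,0,0.06],
    [0,0,0,0,0,-0.03,0.06],
    [0,0,0,0,0,-0.03,0.06],
    [0,0,0,0,0,-0.02,0.06],
    [0,0,0,0,0,0,0.06],
    [0,0,0,0,0,0,0.06]
  ]
}}

```text
clock: 4.68
eef_pos: [0.563, 0.3123, 0.2567]
tool_rot: [2.282, 2.158, 0.003]
ft_force: [0.6, 0.1, 0.5]
grip_width: 0.0601
gripper_force: 0.0
```

Run:
```python
from h import *
tcp()
for n in("top","scene"):
    c=manip.capture(n); w=cloud(c)
    uv=c["view"]@np.array([.563,.311,.24,1]); u=int(c["fx"]*uv[0]/uv[2]+c["cx"]); v=int(c["fy"]*uv[1]/uv[2]+c["cy"])
    print(n,u,v); cv2.imwrite(f"pics/{n}1.png",cv2.resize(c["pixels"][max(0,v-60):v+60,u-80:u+80],None,fx=3,fy=3,interpolation=cv2.INTER_CUBIC))
a=cv2.imread("pics/top1.png");b=cv2.imread("pics/scene1.png")
cv2.imwrite("pics/both1.png",cv2.resize(np.hstack([a,b]),(800,300)))
```

```text
t 4.67 tcp [0.563  0.3123 0.2567] yaw(y) -3.21 z [ 0.002  0.001 -1.   ] F [0.6 0.1 0.5] w 0.0601 g 0.0
station [-0.0154  0.5096]
top 225 200
scene 423 169
```

View pics/both1.png

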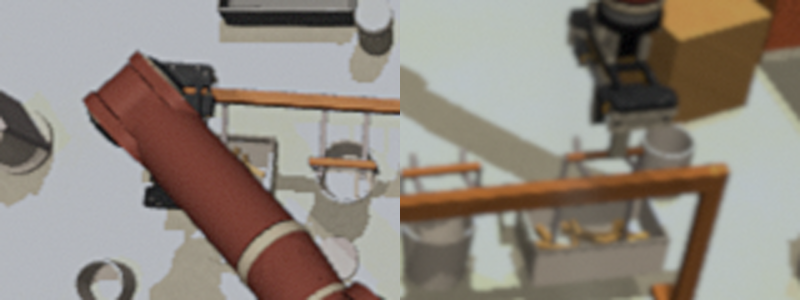

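The right half shows the fingers over the middle of the bar, between the hooks (620,145). The left half shows the gripper's long side lying across the bar. Next I descend and grip.

Call:
{"fn": "apply_moves", "kwargs": {
  "newtons": 25,
  "plan": [
    [0,0,0,0,0,-0.02,0.06],
    [0,0,0,0,0,-0.02,0.06],
    [0,0,0,0,0,0,0.04],
    [0,0,0,0,0,0,0.02],
    [0,0,0,0,0,0,0.0],
    [0,0,0,0,0,0,0.0],
    [0,0,0,0,0,0,0.0]
  ]
}}

```text
clock: 5.65
eef_pos: [0.5621, 0.3133, 0.2158]
tool_rot: [2.281, 2.161, 0.001]
ft_force: [0.1, 0.9, 0.3]
grip_width: 0.0146
gripper_force: 0.0
```

Call:
{"fn": "apply_moves", "kwargs": {
  "newtons": 25,
  "plan": [
    [0,0,0,0,0,0,0.0],
    [0,0,0,0,0,0,0.0],
    [0,0,0,0,0,0.006,0.0],
    [0,0,0,0,0,0.01,0.0],
    [0,0,0,0,0,0.012,0.0],
    [0,0,0,0,0,0.012,0.0],
    [0,0,0,0,0,0,0.0]
  ]
}}

```text
clock: 6.52
eef_pos: [0.5625, 0.3139, 0.2572]
tool_rot: [2.28, 2.16, 0.005]
ft_force: [-0.7, 0.4, -3.6]
grip_width: 0.0113
gripper_force: 25.0
```

Call:
{"fn": "apply_moves", "kwargs": {
  "plan": [
    [0,0,0,-0.004,0,0.008,0],
    [0,0,0,-0.01,0,0.01,0],
    [0,0,0,-0.015,0,0.01,0],
    [0,0,0,-0.016,0,0.012,0],
    [0,0,0,-0.016,0,0.012,0],
    [0,0,0,-0.016,0,0.012,0],
    [0,0,0,-0.015,0,0.01,0],
    [0,0,0,-0.01,0,0.006,0],
    [0,0,0,-0.004,0,0,0],
    [0,0,0,0,0,0,0]
  ]
}}

```text
clock: 7.78
eef_pos: [0.4559, 0.313, 0.3351]
tool_rot: [2.281, 2.16, -0.001]
ft_force: [-0.3, 1.0, -4.4]
grip_width: 0.011
gripper_force: 25.0
```

```bash
python3 -c "from h import *;tcp()"
```

```text
t 7.78 tcp [0.4559 0.313  0.3351] yaw(y) -3.1 z [-0.    -0.001 -1.   ] F [-0.3  1.  -4.4] w 0.011 g 24.998595714569092
station [-0.1224  0.5152]
```

Call:
{"fn": "apply_moves", "kwargs": {
  "plan": [
    [0,0,0,0,-0.01,0,0],
    [0,0,0,0,-0.02,0,0],
    [0,0,0,0,-0.03,0,0],
    [0,0,0,0,-0.035,0,0],
    [0,0,0,0,-0.04,0,0],
    [0,0,0,0,-0.04,0,0],
    [0,0,0,0,-0.04,0,0],
    [0,0,0,0,-0.04,0,0],
    [0,0,0,0,-0.04,0,0],
    [0,0,0,0,-0.04,0,0]
  ]
}}

```text
clock: 9.02
eef_pos: [0.4551, -0.0248, 0.3355]
tool_rot: [2.283, 2.158, -0.001]
ft_force: [0.4, -0.2, -3.0]
grip_width: 0.0112
gripper_force: 25.0
```

Call:
{"fn": "apply_moves", "kwargs": {
  "plan": [
    [0,0,0.01,0.004,-0.04,0,0],
    [0,0,0.015,0.008,-0.035,0,0],
    [0,0,0.015,0.012,-0.03,0,0],
    [0,0,0.015,0.016,-0.025,0,0],
    [0,0,0.015,0.016,-0.02,0,0],
    [0,0,0.015,0.014,-0.01,-0.01,0],
    [0,0,0.015,0.012,-0.01,-0.015,0],
    [0,0,0,0.01,0,-0.015,0],
    [0,0,0,0.004,0,-0.01,0],
    [0,0,0,0,0,0,0]
  ]
}}

```text
clock: 10.28
eef_pos: [0.5515, -0.1905, 0.2841]
tool_rot: [-2.165, -2.272, 0.001]
ft_force: [0.2, -1.2, -3.4]
grip_width: 0.0112
gripper_force: 25.0
```

```bash
python3 -c "from h import *;tcp()"
```

```text
t 10.28 tcp [ 0.5515 -0.1905  0.2841] yaw(y) 2.74 z [-0.003  0.001 -1.   ] F [ 0.2 -1.2 -3.4] w 0.0112 g 24.998509883880615
station [-0.0502  0.0079]
```

```bash
cat >> h.py <<'E'
def st(w,o=np.array([.602,-.196]),a=np.radians(2.65)):
    R=np.array([[np.cos(a),-np.sin(a)],[np.sin(a),np.cos(a)]]); p=w.copy(); p[...,:2]=(w[...,:2]-o)@R; return p
def rim(zt,xr=(-.13,.14)):
    for n in("scene","top"):
        c=manip.capture(n); s=st(cloud(c)); x,y,z=s[...,0],s[...,1],s[...,2]
        p=s[(abs(z-zt)<.012)&(x>xr[0])&(x<xr[1])&(abs(y)<.11)]
        if len(p)>10:
            r=cv2.minAreaRect((p[:,:2]*1000).astype(np.float32)); print(n,len(p),"rim c",np.round(r[0],1),np.round(r[1],1),round(r[2],1),"z",np.percentile(p[:,2],[5,50,95]).round(4),"x",np.percentile(p[:,0],[1,99]).round(4),"y",np.percentile(p[:,1],[1,99]).round(4))
        cv2.imwrite(f"pics/last_{n}.png",c["pixels"])
E
python3 - <<'E'
from h import *
rim(.198)
E
```

```text
scene 742 rim c [-1.7  0.2] [219.7 203. ] 89.9 z [0.1871 0.1971 0.2083] x [-0.1004  0.0982] y [-0.1059  0.1069]
top 128 rim c [-2.1 60.5] [197.7  94.3] 1.7 z [0.189  0.1995 0.2081] x [-0.1001  0.0944] y [0.0117 0.1058]
```

Run:
```python
from h import *
rim(.198,(-.13,.03))
```

```text
scene 591 rim c [-48.6   7.1] [109.6 171.2] 0.1 z [0.1869 0.1962 0.2022] x [-0.1     0.0052] y [-0.0772  0.0921]
top 110 rim c [-50.1  50.9] [100.5  79.3] 1.2 z [0.1903 0.2006 0.2066] x [-0.0996  0.0004] y [0.0109 0.0904]
```

Call:
{"fn": "apply_moves", "kwargs": {
  "plan": [
    [0,0,0,0.003,-0.003,-0.008,0],
    [0,0,0,0.002,-0.003,-0.016,0],
    [0,0,0,0,0,-0.02,0],
    [0,0,0,0,0,-0.02,0],
    [0,0,0,0,0,-0.02,0],
    [0,0,0,0,0,-0.016,0],
    [0,0,0,0,0,-0.012,0],
    [0,0,0,0,0,-0.008,0],
    [0,0,0,0,0,-0.002,0],
    [0,0,0,0,0,0,0]
  ]
}}

```text
clock: 11.72
eef_pos: [0.5573, -0.1978, 0.1638]
tool_rot: [2.169, 2.272, 0.001]
ft_force: [-0.5, 0.4, -3.6]
grip_width: 0.0112
gripper_force: 25.0
```

Call:
{"fn": "apply_moves", "kwargs": {
  "plan": [
    [0,0,0,0,0,-0.002,0],
    [0,0,0,0,0,-0.002,0],
    [0,0,0,0,0,-0.002,0],
    [0,0,0,0,0,-0.002,0],
    [0,0,0,0,0,0,0]
  ]
}}

```text
clock: 12.35
eef_pos: [0.5568, -0.1977, 0.1552]
tool_rot: [-2.169, -2.272, 0.0]
ft_force: [-0.2, -0.3, -2.5]
grip_width: 0.0113
gripper_force: 25.0
```

Call:
{"fn": "apply_moves", "kwargs": {
  "plan": [
    [0,0,0,0,0,-0.0015,0],
    [0,0,0,0,0,-0.0015,0],
    [0,0,0,0,0,0,0]
  ]
}}

```text
clock: 12.72
eef_pos: [0.5571, -0.1978, 0.1525]
tool_rot: [2.17, 2.272, 0.0]
ft_force: [-0.6, -0.1, -3.9]
grip_width: 0.0112
gripper_force: 25.0
```

Call:
{"fn": "apply_moves", "kwargs": {
  "plan": [
    [0,0,0,0,0,-0.0015,0],
    [0,0,0,0,0,-0.0015,0],
    [0,0,0,0,0,0,0]
  ]
}}

```text
clock: 13.1
eef_pos: [0.5586, -0.1978, 0.1519]
tool_rot: [2.167, 2.269, 0.003]
ft_force: [-0.6, 0.3, 8.6]
grip_width: 0.0112
gripper_force: 25.0
```

Call:
{"fn": "apply_moves", "kwargs": {
  "plan": [
    [0,0,0,0,0,0.001,0.015],
    [0,0,0,0,0,0,0.025],
    [0,0,0,0,0,0,0.04],
    [0,0,0,0,0,0,0.05],
    [0,0,0,0,0,0,0.05],
    [0,0,0,0,0,0.02,0.05],
    [0,0,0,0,0,0.03,0.05],
    [0,0,0,0,0,0.03,0.05],
    [0,0,0,-0.02,0,0.02,0.05],
    [0,0,0,-0.03,0,0,0.05]
  ]
}}

```text
clock: 14.35
eef_pos: [0.5081, -0.1977, 0.2521]
tool_rot: [2.166, 2.27, 0.004]
ft_force: [-0.9, 1.0, -0.6]
grip_width: 0.05
gripper_force: 0.0
```

Run:
```python
from h import *
tcp(); rim(.066,(-.12,.04))
```

```text
t 14.35 tcp [ 0.5081 -0.1977  0.2521] yaw(y) 2.68 z [ 0.004 -0.001 -1.   ] F [-0.9  1.  -0.6] w 0.05 g 0.0
station [-0.0939  0.0027]
scene 423 rim c [-42.    1.4] [109.6 171.2] 0.6 z [0.0547 0.0628 0.0696] x [-0.0963  0.0111] y [-0.0828  0.0859]
top 106 rim c [-44.5  35.9] [101.1  96.1] 0.3 z [0.057  0.0656 0.0724] x [-0.0948  0.0057] y [-0.0091  0.0836]
```

Call:
{"fn": "apply_moves", "kwargs": {
  "plan": [
    [0,0,-0.157,-0.004,0,0,0.07],
    [0,0,-0.157,-0.004,0,0,0.08],
    [0,0,-0.157,-0.004,0,0,0.09],
    [0,0,-0.157,-0.004,0,0,0.093],
    [0,0,-0.157,-0.004,0,0,0.093],
    [0,0,-0.157,-0.004,0,0,0.093],
    [0,0,-0.157,-0.004,0,0,0.093],
    [0,0,-0.157,-0.004,0,0,0.093],
    [0,0,-0.157,-0.004,0,0,0.093],
    [0,0,-0.157,0,0,0,0.093]
  ]
}}

```text
clock: 15.7
eef_pos: [0.4715, -0.1976, 0.2502]
tool_rot: [-3.141, -0.066, -0.0]
ft_force: [-0.9, 0.7, 0.1]
grip_width: 0.0928
gripper_force: 0.0
```

Call:
{"fn": "apply_moves", "kwargs": {
  "plan": [
    [0,0,0,0,0,0,0.093],
    [0,0,0,0,0,0,0.093]
  ]
}}

```text
clock: 15.95
eef_pos: [0.4714, -0.1975, 0.2503]
tool_rot: [-3.14, -0.078, -0.0]
ft_force: [0.1, 0.1, -0.4]
grip_width: 0.093
gripper_force: 0.0
```

```bash
python3 -c "from h import *;tcp()"
```

```text
t 15.95 tcp [ 0.4714 -0.1975  0.2503] yaw(y) -87.15 z [ 0.  0. -1.] F [ 0.1  0.1 -0.4] w 0.093 g 0.0
station [-0.1305  0.0045]
```

Call:
{"fn": "apply_moves", "kwargs": {
  "plan": [
    [0,0,-0.003,0,-0.0045,-0.02,0.093],
    [0,0,0,0,0,-0.03,0.093],
    [0,0,0,0,0,-0.03,0.093],
    [0,0,0,0,0,-0.03,0.093],
    [0,0,0,0,0,-0.03,0.093],
    [0,0,0,0,0,-0.03,0.093],
    [0,0,0,0,0,-0.025,0.093],
    [0,0,0,0,0,-0.015,0.093],
    [0,0,0,0,0,0,0.093],
    [0,0,0,0,0,0,0.093]
  ]
}}

```text
clock: 17.2
eef_pos: [0.4717, -0.2025, 0.0412]
tool_rot: [3.14, 0.069, 0.003]
ft_force: [0.4, -0.5, 0.8]
grip_width: 0.0932
gripper_force: 0.0
```

Run:
```python
from h import *
tcp(); rim(.066,(-.105,.06))
c=manip.capture("scene"); cv2.imwrite("pics/push0.png",cv2.resize(c["pixels"][160:320,160:400],None,fx=3,fy=3,interpolation=cv2.INTER_CUBIC))
```

```text
t 17.2 tcp [ 0.4717 -0.2025  0.0412] yaw(y) -87.47 z [ 0.002 -0.    -1.   ] F [ 0.4 -0.5  0.8] w 0.0932 g 0.0
station [-0.1305 -0.0005]
scene 411 rim c [-42.2   1.3] [106.2 170.8] 0.0 z [0.0553 0.0631 0.0688] x [-0.095   0.0102] y [-0.0828  0.086 ]
top 135 rim c [-43.5  -1.9] [171.3  99. ] 89.7 z [0.0556 0.0662 0.0723] x [-0.0918  0.0058] y [-0.0874  0.0836]
```

View pics/push0.png

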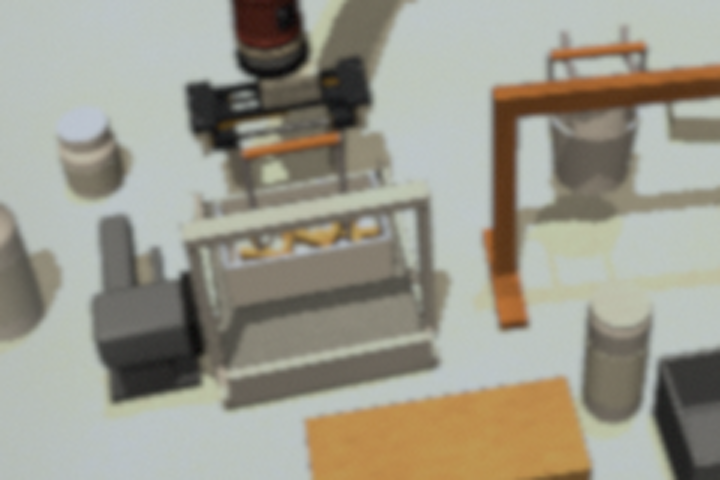

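The basket stands crosswise in the lane (310,260), with the open gripper behind it (280,100). Pushing now.

Call:
{"fn": "apply_moves", "kwargs": {
  "plan": [
    [0,0,0,0.01,0.0005,0,0.093],
    [0,0,0,0.01,0.0005,0,0.093],
    [0,0,0,0.006,0.0003,0,0.093],
    [0,0,0,0.005,0.0002,0,0.093],
    [0,0,0,0.006,0.0003,0,0.093],
    [0,0,0,0.008,0.0003,0,0.093],
    [0,0,0,0.01,0.0005,0,0.093],
    [0,0,0,0.01,0.0005,0,0.093],
    [0,0,0,0.008,0.0004,0,0.093],
    [0,0,0,0.005,0.0003,0,0.093]
  ]
}}

```text
clock: 18.6
eef_pos: [0.5497, -0.1983, 0.0403]
tool_rot: [-3.141, -0.069, -0.0]
ft_force: [-1.9, -0.6, -1.2]
grip_width: 0.0933
gripper_force: 0.8
```

Run:
```python
from h import *
tcp(); rim(.066,(-.06,.112))
```

```text
t 18.6 tcp [ 0.5497 -0.1983  0.0403] yaw(y) -87.47 z [ 0.  0. -1.] F [-1.9 -0.6 -1.2] w 0.0933 g 0.8433264680206776
station [-0.0524  0.0002]
scene 347 rim c [30.2 -1.1] [136.2 218.1] 0.5 z [0.0553 0.064  0.0736] x [-0.0354  0.0968] y [-0.1076  0.1081]
top 105 rim c [38.1 -7.7] [121.8 210.7] 12.2 z [0.0557 0.0649 0.0726] x [-0.041   0.0845] y [-0.1054  0.1011]
```

Call:
{"fn": "apply_moves", "kwargs": {
  "plan": [
    [0,0,0,0.006,0.0003,0,0.093],
    [0,0,0,0.008,0.0003,0,0.093],
    [0,0,0,0.008,0.0004,0,0.093],
    [0,0,0,0.008,0.0004,0,0.093],
    [0,0,0,0.008,0.0004,0,0.093],
    [0,0,0,0.007,0.0003,0,0.093],
    [0,0,0,0.005,0.0003,0,0.093],
    [0,0,0,0.003,0.0001,0,0.093],
    [0,0,0,0,0,0,0.093]
  ]
}}

```text
clock: 19.82
eef_pos: [0.6027, -0.1958, 0.0403]
tool_rot: [3.141, 0.069, 0.002]
ft_force: [-2.0, -0.4, 1.8]
grip_width: 0.0931
gripper_force: 1.2
```

Run:
```python
from h import *
tcp(); rim(.064,(0,.135))
c=manip.capture("top"); a=manip.capture("scene")
cv2.imwrite("pics/push1.png",np.hstack([cv2.resize(c["pixels"][140:260,300:460],(480,360),interpolation=cv2.INTER_CUBIC)[:,:390],cv2.resize(a["pixels"][180:310,180:320],(390,360),interpolation=cv2.INTER_CUBIC)]))
```

```text
t 19.82 tcp [ 0.6027 -0.1958  0.0403] yaw(y) -87.48 z [ 0.001 -0.    -1.   ] F [-2.  -0.4  1.8] w 0.0931 g 1.2347091548144817
station [0.0007 0.0001]
scene 666 rim c [67.7 -0.6] [131.4 219.1] 0.3 z [0.0526 0.0623 0.0707] x [0.007  0.1321] y [-0.1053  0.105 ]
top 60 rim c [57.5 11.5] [195.5  96.4] 89.7 z [0.0535 0.0615 0.0717] x [0.0113 0.1058] y [-0.0846  0.1087]
```

View pics/push1.png

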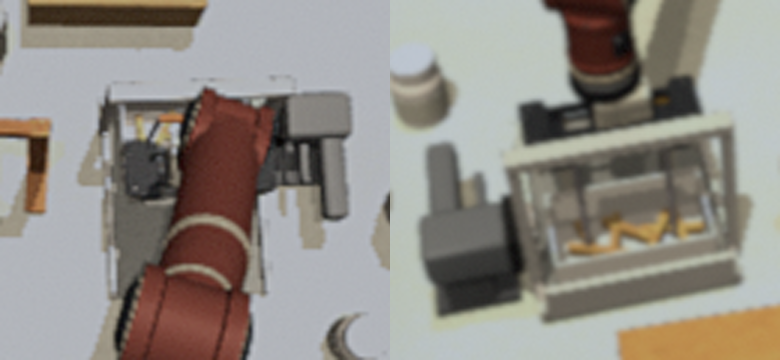

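Left, the gripper sits behind the basket. Right, the basket's far wall (640,255) is about 10 mm short of the stop. Next I creep forward and watch the force.

Call:
{"fn": "apply_moves", "kwargs": {
  "plan": [
    [0,0,0,0.002,0.0001,0,0.093],
    [0,0,0,0.002,0.0001,0,0.093],
    [0,0,0,0.002,0.0001,0,0.093],
    [0,0,0,0.002,0.0001,0,0.093],
    [0,0,0,0,0,0,0.093]
  ]
}}

```text
clock: 20.65
eef_pos: [0.6107, -0.1954, 0.0403]
tool_rot: [3.141, 0.069, 0.002]
ft_force: [-2.7, -0.2, 0.1]
grip_width: 0.0931
gripper_force: 0.9
```

Call:
{"fn": "apply_moves", "kwargs": {
  "plan": [
    [0,0,0,0.001,0,0,0.093],
    [0,0,0,0.001,0,0,0.093],
    [0,0,0,0,0,0,0.093]
  ]
}}

```text
clock: 21.02
eef_pos: [0.6123, -0.1954, 0.0403]
tool_rot: [-3.141, -0.069, -0.001]
ft_force: [-2.3, 0.2, -0.4]
grip_width: 0.0929
gripper_force: 1.0
```

Call:
{"fn": "apply_moves", "kwargs": {
  "plan": [
    [0,0,0,0.001,0,0,0.093],
    [0,0,0,0.001,0,0,0.093],
    [0,0,0,0,0,0,0.093]
  ]
}}

```text
clock: 21.4
eef_pos: [0.6129, -0.1955, 0.0403]
tool_rot: [-3.14, -0.069, 0.004]
ft_force: [-4.7, 0.7, 2.1]
grip_width: 0.0929
gripper_force: 2.5
```

Call:
{"fn": "apply_moves", "kwargs": {
  "plan": [
    [0,0,0,0.001,0,0,0.093],
    [0,0,0,0.001,0,0,0.093],
    [0,0,0,0,0,0,0.093]
  ]
}}

```text
clock: 21.78
eef_pos: [0.6129, -0.1955, 0.0403]
tool_rot: [-3.14, -0.069, 0.01]
ft_force: [-7.9, 0.7, 5.8]
grip_width: 0.093
gripper_force: 4.1
```

Contact: the force is rising and the arm has stopped advancing. I back off, rise and check.

Call:
{"fn": "apply_moves", "kwargs": {
  "plan": [
    [0,0,0,-0.005,0,0,0.093],
    [0,0,0,-0.015,-0.001,0,0.093],
    [0,0,0,-0.025,-0.001,0,0.093],
    [0,0,0,-0.02,-0.001,0.02,0.093],
    [0,0,0,0,0,0.03,0.093],
    [0,0,0,0,0,0.04,0.093],
    [0,0,0,0,0,0.04,0.093],
    [0,0,0,0,0,0.03,0.093],
    [0,0,0,0,-0.04,0,0.093],
    [0,0,0,0,-0.04,0,0.093]
  ]
}}

```text
clock: 23.02
eef_pos: [0.5537, -0.2793, 0.2021]
tool_rot: [3.139, 0.072, 0.011]
ft_force: [-0.7, -0.3, -0.2]
grip_width: 0.0926
gripper_force: 0.0
```

Run:
```python
from h import *
tcp(); rim(.064,(0,.119))
```

```text
t 23.02 tcp [ 0.5537 -0.2793  0.2021] yaw(y) -87.36 z [ 0.007 -0.002 -1.   ] F [-0.7 -0.3 -0.2] w 0.0926 g 0.0
station [-0.0521 -0.0809]
scene 444 rim c [67.7 -0.9] [102.6 218.3] 0.1 z [0.0529 0.0631 0.0705] x [0.0189 0.1188] y [-0.1077  0.1068]
top 147 rim c [61.2  1.7] [215.4  87. ] 89.4 z [0.053  0.0647 0.0731] x [0.0183 0.1037] y [-0.1041  0.1068]
```

Call:
{"fn": "apply_moves", "kwargs": {
  "plan": [
    [0,0,0,0.015,-0.025,0,0.08],
    [0,0,0,0.02,-0.03,0,0.08],
    [0,0,0,0.015,-0.025,0,0.08],
    [0,0,0,0.008,-0.01,0,0.08],
    [0,0,0,0,0,-0.02,0.08],
    [0,0,0,0,0,-0.02,0.08],
    [0,0,0,0,0,-0.01,0.08],
    [0,0,0,0,0,0,0.08]
  ]
}}

```text
clock: 24.12
eef_pos: [0.6095, -0.3679, 0.1499]
tool_rot: [-3.14, -0.07, -0.001]
ft_force: [0.2, 0.1, 0.6]
grip_width: 0.08
gripper_force: 0.0
```

Run:
```python
from h import *
tcp()
c=manip.capture("top"); a=manip.capture("scene")
cv2.imwrite("pics/trig0.png",np.hstack([cv2.resize(c["pixels"][140:260,350:480],(390,360),interpolation=cv2.INTER_CUBIC),cv2.resize(a["pixels"][180:310,130:270],(390,360),interpolation=cv2.INTER_CUBIC)]))
```

```text
t 24.12 tcp [ 0.6095 -0.3679  0.1499] yaw(y) -87.45 z [ 0.     0.001 -1.   ] F [0.2 0.1 0.6] w 0.08 g 0.0
station [-0.0005 -0.1721]
```

View pics/trig0.png

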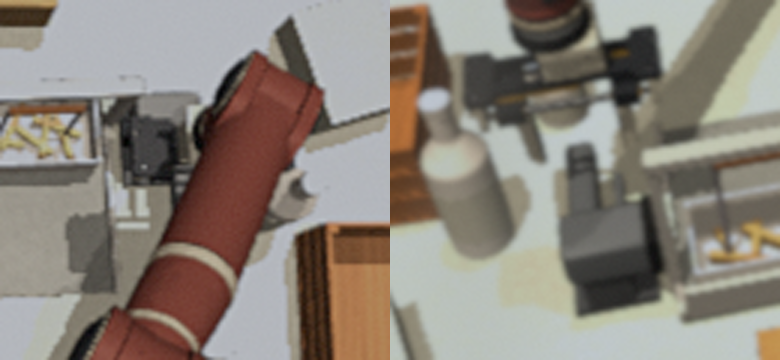

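The right half shows the fingers above the grip and trigger (580,160), with the gripper's end beside the cleaner's neck (435,100). I descend slowly.

Call:
{"fn": "apply_moves", "kwargs": {
  "plan": [
    [0,0,0,0.003,-0.001,-0.015,0.08],
    [0,0,0,0,0,-0.02,0.08],
    [0,0,0,0,0,-0.02,0.08],
    [0,0,0,0,0,-0.015,0.08],
    [0,0,0,0,0,-0.01,0.08],
    [0,0,0,0,0,0,0.08],
    [0,0,0,0,0,0,0.08]
  ]
}}

```text
clock: 25.1
eef_pos: [0.6125, -0.3699, 0.0712]
tool_rot: [3.14, 0.069, 0.002]
ft_force: [0.3, -0.1, -0.1]
grip_width: 0.0802
gripper_force: 0.0
```

```bash
python3 -c "from h import *;tcp()"
```

```text
t 25.1 tcp [ 0.6125 -0.3699  0.0712] yaw(y) -87.49 z [ 0.001 -0.001 -1.   ] F [ 0.3 -0.1 -0.1] w 0.0802 g 0.0
station [ 0.0025 -0.1742]
```

Call:
{"fn": "apply_moves", "kwargs": {
  "newtons": 25,
  "plan": [
    [0,0,0,0,0,0,0.065],
    [0,0,0,0,-0.001,0,0.055],
    [0,0,0,0,-0.002,0,0.045],
    [0,0,0,0,-0.002,0,0.035],
    [0,0,0,0,0,0,0.03],
    [0,0,0,0,0,0,0.03],
    [0,0,0,0,0,0,0.03]
  ]
}}

```text
clock: 25.98
eef_pos: [0.6121, -0.3733, 0.0706]
tool_rot: [-3.139, -0.07, 0.0]
ft_force: [-1.7, 4.4, 4.9]
grip_width: 0.0475
gripper_force: 24.1
```

```bash
python3 -c "from h import *;tcp()"
```

```text
t 25.98 tcp [ 0.6121 -0.3733  0.0706] yaw(y) -87.45 z [-0.     0.002 -1.   ] F [-1.7  4.4  4.9] w 0.0475 g 24.077939987182617
station [ 0.0019 -0.1776]
```

Call:
{"fn": "apply_moves", "kwargs": {
  "newtons": 40,
  "plan": [
    [0,0,0,0,-0.001,0,0.03],
    [0,0,0,0,0,0,0.03],
    [0,0,0,0,0,0,0.03],
    [0,0,0,0,0,0,0.03],
    [0,0,0,0,0,0,0.03],
    [0,0,0,0,0,0,0.03]
  ]
}}

```text
clock: 26.72
eef_pos: [0.6121, -0.3735, 0.0706]
tool_rot: [-3.138, -0.071, 0.001]
ft_force: [-2.6, 6.8, 4.4]
grip_width: 0.0474
gripper_force: 38.2
```

Run:
```python
from h import *
tcp(); rim(.064,(0,.119))
```

```text
t 26.73 tcp [ 0.6121 -0.3735  0.0706] yaw(y) -87.42 z [-0.001  0.003 -1.   ] F [-2.6  6.8  4.4] w 0.0474 g 38.205965752276825
station [ 0.0019 -0.1778]
scene 465 rim c [67.5 -0.7] [102.9 218.6] 0.0 z [0.0532 0.0633 0.0721] x [0.0182 0.1189] y [-0.1088  0.108 ]
top 162 rim c [61.2  0.9] [217.1  86.7] 89.5 z [0.0537 0.0644 0.0733] x [0.0184 0.1032] y [-0.1041  0.106 ]
```

Call:
{"fn": "apply_moves", "kwargs": {
  "plan": [
    [0,0,0,0,0.001,0,0.055],
    [0,0,0,0,0.002,0,0.065],
    [0,0,0,0,0.001,0,0.08],
    [0,0,0,0,0,0,0.08],
    [0,0,0,0,0,0,0.08],
    [0,0,0,0,0,0.02,0.08],
    [0,0,0,0,0,0.03,0.08],
    [0,0,0,0,0,0.04,0.08],
    [0,0,0,0,0,0.04,0.08],
    [0,0,0,0,0,0.04,0.08]
  ]
}}

```text
clock: 28.08
eef_pos: [0.6121, -0.3721, 0.2437]
tool_rot: [3.139, 0.068, 0.003]
ft_force: [0.6, 0.2, -0.6]
grip_width: 0.08
gripper_force: 0.0
```

Call:
{"fn": "apply_moves", "kwargs": {
  "plan": [
    [0,0,0,-0.02,0,0.02,0.08],
    [0,0,0,-0.04,0,0.01,0.08],
    [0,0,0,-0.04,0,0,0.08],
    [0,0,0,-0.02,0,0,0.08],
    [0,0,0,0,0,0,0.08],
    [0,0,0,0,0,0,0.08]
  ]
}}

```text
clock: 28.82
eef_pos: [0.4933, -0.3713, 0.2712]
tool_rot: [3.14, 0.07, 0.003]
ft_force: [0.2, 0.4, -0.4]
grip_width: 0.0804
gripper_force: 0.0
```

Run:
```python
from h import *
tcp()
c=manip.capture("scene"); cv2.imwrite("pics/end.png",cv2.resize(c["pixels"][130:330,130:470],None,fx=2.3,fy=2.3,interpolation=cv2.INTER_CUBIC))
s=st(cloud(c)); x,y,z=s[...,0],s[...,1],s[...,2]
p=s[(z>.075)&(z<.1)&(x>-.02)&(x<.03)&(y>-.168)&(y<-.13)]; print("trigger y",len(p),np.percentile(p[:,1],[5,50,95]).round(4))
p=s[(abs(z-.06)<.012)&(x>0)&(x<.119)&(abs(y)<.06)]; print("near wall x",p[:,0].min(),np.percentile(p[:,0],[1,5]))
```

```text
t 28.82 tcp [ 0.4933 -0.3713  0.2712] yaw(y) -87.43 z [ 0.002 -0.001 -1.   ] F [ 0.2  0.4 -0.4] w 0.0804 g 0.0
station [-0.1166 -0.1701]
trigger y 44 [-0.1519 -0.1469 -0.1427]
near wall x 0.01682507332233763 [0.01777015 0.02011153]
```

View pics/end.png

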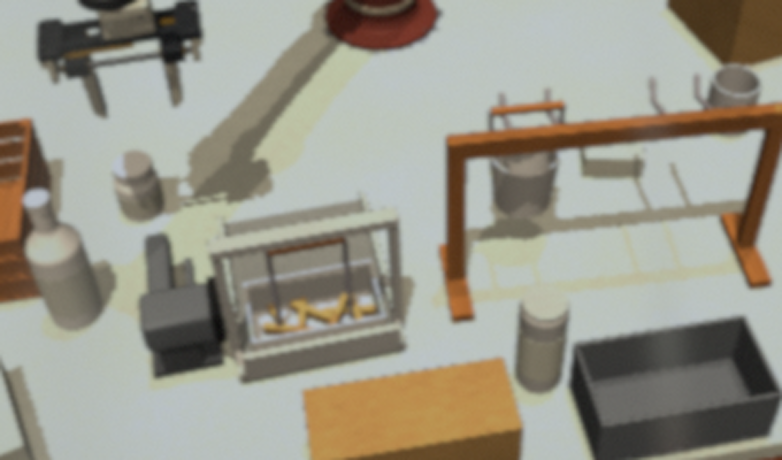

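The picture shows the basket home against the stop (315,300), the tub still hanging (525,160), the bystanders in place and the gripper clear (120,40). The trigger face measures about y = -0.144, which is released.

```bash
python3 -c "from bench import manip;print(manip.sign_off())"
```

```text
the job is handed in; nothing more can be done
None
```

The basket is home against the stop, the trigger was squeezed and sprang back, and the tub still hangs. I handed the job in at about 29 s, but sign-off returned no verdict.

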